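Press a glued power bank in the bench clamp

TASK

Take the short, thick power bank (just glued) out of its stand and stand it upright across the narrow raised rest of the bench clamp, in the middle, and let it go. Then pump the clamp's two squeeze levers until the jaw has pushed the power bank up against the fixed anvil and the jaw's sprung pad is pressed in about half way, never near its stop, which would crack the case; move the jaw by the levers only. Finish while still holding the levers squeezed, so that the pressure stays on; leave the other things where they are.

Things in the scene. Friction and masses are not known exactly. Their poses are not given: they have to be found in the camera images.
- powerbank: glued white power bank with a grey seam, 100 x 22 x 74 mm (its x, y, z), 0.15 to 0.3 kg, standing on its long edge in a stand that is a 10 mm thick base with two 20 mm high side rails (tops 30 mm above the table, 2 mm play each side); origin at the centre of its underside, z up. It is symmetrical: either face may look at the jaw
- handset: slim black handset, 140 x 11 x 70 mm, on its long edge in the other stand (bystander, do not disturb); origin at the centre of its underside
- clamp: grey bench clamp fixed to the table, base plate 100 x 300 x 12 mm. Origin on the table straight below the middle of the two squeeze levers; +y runs along the toothed bar from the levers to the jaw, the rest and the anvil, x is across, z up. Housing plates below the levers reach z = 144 mm, 53 mm across x, y = -40 to 46 mm
- rest_top (a point): point on the middle line of the top face of the narrow aluminium rest, a good place for the middle of the power bank, at clamp (0, 162, 50) mm: the rest is 30 mm wide across x, runs from y = 122 to 187 mm, its top 50 mm above the table. The power bank goes across it, its 100 mm length along the clamp's x, its 22 mm thickness along y. Axes as the clamp's
- anvil: fixed steel stop at the far end of the rest; its face towards the jaw is at clamp y = 187 mm, 56 mm wide, top 81 mm above the table (so fingers holding the top 30 mm of the seated power bank pass above it). Origin on the base plate below its centre
- handle_mid (a point): point midway between the two black cross bars that are squeezed, at clamp (0, 0, 190) mm. Axes as the clamp's
- bar_front: black round cross bar of the front lever, 12 mm thick, 48 mm long along clamp x; origin at its centre, at rest at clamp (0, 25, 190) mm
- bar_rear: the same on the rear lever, at rest at clamp (0, -25, 190) mm: 62 mm over both bars at rest, about 27 mm fully squeezed. Both bars move by equal amounts (the levers are geared together) along clamp y, so the middle stays put
- lever_front (a joint): squeeze angle of the levers (rad): 0 at rest, 0.32 fully squeezed; a weak spring (1 to 2 N at each bar) opens them again when let go. A squeeze feeds the jaw about 0.78 mm per mm that each bar moves (after up to 6 mm of idle play between teeth); a full stroke feeds 8 to 14 mm, and opening fully re-engages the ratchet further back on the toothed bar. 10 N on each bar gives roughly 15 to 20 N at the jaw
- jaw (a joint): feed of the toothed jaw bar (m): 0 fully back, at most 0.065, grows towards the anvil; a 3 N brake keeps it where it is between strokes but cannot hold the pressure, which is lost if the levers are let go
- pad (a joint): how far the sprung pad is pressed into the jaw (m): 0 free, 0.012 at its stop; 2 N per mm, so 6 mm is half way and 12 N. Beyond 11 mm (22 N) the case cracks
- jaw_head: dark steel cross head at the end of the toothed bar that carries the sprung pad, 32 x 6 x 26 mm (its origin is not at the head: it lies at clamp (0, jaw value, 0)); not to be pushed by hand
- press_pad: black rubber face of the sprung pad, 30 x 26 mm, centred 67 mm above the table, top 80 mm. Its face is at clamp y = 115 mm + jaw value - pad value (its origin at clamp (0, jaw - pad, 0))
- spray: clear bottle with white cap, 38 mm diameter, 120 mm high, standing (bystander); origin under its centre
- carton: flat cardboard carton 75 x 150 x 45 mm (bystander); origin under its centre
- driver: screwdriver 170 mm long lying on the table (bystander)
- tape: roll of paper tape, 76 mm diameter, 18 mm high, lying (bystander)
- mouse: black computer mouse, 62 mm across, 33 mm high (bystander)
- cup: white cup, 70 mm diameter, 85 mm high (bystander)
Not all that is in view belongs to the job. What is shaped like the powerbank but orange, red or yellow is not meant.

How it is judged:
On the way, in this order (a step that is already met when the one before it is completed fails the run):
1. the power bank stands upright and let go on the middle of the narrow rest, the jaw not yet pressing it (x of powerbank in the frame of clamp between -0.015 and 0.015 m and z of powerbank in the frame of clamp between 0.046 and 0.054 m and angle between powerbank's own z axis and vertical below 0.12 rad and contact force between the fingers and powerbank below 0.2 N and y of powerbank in the frame of clamp between 0.11 and 0.18 m and linear speed of powerbank below 0.02 m/s and contact force between press_pad and powerbank below 1 N), for 0.2 s.
2. the jaw's pad presses the power bank against the anvil (x of powerbank in the frame of clamp between -0.015 and 0.015 m and z of powerbank in the frame of clamp between 0.046 and 0.054 m and angle between powerbank's own z axis and vertical below 0.12 rad and contact force between the fingers and powerbank below 0.2 N and contact force between press_pad and powerbank above 1.5 N and contact force between powerbank and anvil above 1 N), for 0.1 s.
At the end, for the whole second after the job is handed in: Last second: fingers squeeze a lever bar with 1.5 N or more, levers 0.03 rad or more in; power bank let go, on the rest, within 15 mm of its middle, upright and square within 0.12 rad, pad in 3 to 9 mm, pad force over 5 N, anvil force over 4 N (x of powerbank in the frame of clamp between -0.015 and 0.015 m and z of powerbank in the frame of clamp between 0.046 and 0.054 m and angle between powerbank's own z axis and vertical below 0.12 rad and contact force between the fingers and powerbank below 0.2 N and value of joint pad between 0.003 and 0.009 m and contact force between press_pad and powerbank above 5 N and contact force between powerbank and anvil above 4 N and angle between the y axis of powerbank and the y axis of clamp, either way round below 0.12 rad and value of joint lever_front above 0.03 rad and (contact force between the fingers and bar_front above 1.5 N or contact force between the fingers and bar_rear above 1.5 N) and linear speed of powerbank below 0.02 m/s); the arm keeps its last pose, push and grip.
It fails at once if the power bank is pressed with more than 22 N by the pad and cracks (contact force between press_pad and powerbank above 22 N).
It fails at once if the power bank is knocked over (angle between powerbank's own z axis and vertical above 0.6 rad).
It fails at once if the jaw is pushed by hand instead of with the levers (contact force between any of the fingers, the arm and jaw_head above 3 N or contact force between any of the fingers, the arm and press_pad above 3 N).
It fails at once if another thing is disturbed (moved more than 25 mm) (distance of any of handset, spray, carton, driver, tape, mouse, cup from where it was at the start of the episode above 0.025 m).
It also fails if it takes over 69 s, if anything falls off the work surface, if the arm or the gripper's body presses on something with over 40 N, if the wrist force passes 120 N, or if a joint passes its speed limit or range.

ROBOT

A 6-joint arm with a two-finger parallel gripper is mounted at the origin on the work surface. World frame = base frame: x ahead of the robot, y to its left, z up, the work surface at z = 0. Lengths are in m, angles in rad, forces in N, time in s.
With the tool pointing down it reaches from about 0.25 to 0.775 m from the base axis. Payload 4 kg.
Tool frame: the origin (TCP) lies between the finger pads; the fingertips stand 17 mm ahead of it and the grasp point (between the pads) lies 2 mm behind it; z points along the fingers, y is the direction in which the jaws open and shut (so a half turn about z gives the same grasp; the last joint's range is limited). The gripper opens to 94 mm and grips with 3 to 60 N. Pads are 16 mm wide; open, the fingers measure 119 mm over their backs; the gripper's body (75 mm by 177 mm) begins 78 mm behind the grasp point.
Start: joints at [-1.212, 0.087, 1.371, -0, 1.684, -0.103], TCP at [0.245, -0.492, 0.223] pointing down, gripper open.
Joint ranges: [-3.1, 3.1], [-0.76, 2.03], [0.27, 2.55], [-1.08, 4.22], [0.17, 2.65], [-2.57, 2.57]. Speed limits (rad/s): [2.79, 2.79, 3.14, 3.14, 3.14, 3.14].

INTERFACE

Orientations are given as [roll, pitch, yaw] about the fixed x, y, z axes, in that order (R = Rz(yaw) Ry(pitch) Rx(roll)).
In Python, from rig import bot gives the robot as it stands. The module is installed in compiled form; this text tells all that it offers.
- The arm moves only by the shell command python3 -m creep 'ROWS' [FORCE]. ROWS is JSON, a list of rows, each an object with "slide": the shift along the tool's x, y, z in mm, a list of three; "angular": the turn, a rotation vector about the tool's x, y, z in degrees, a list of three; "jaw": the closure, from -1 (fully open) to 1 (shut), so that 0 is half open. A call has 1 to 10 rows; each row is the pose to reach, as a shift and turn from the pose commanded when the call began, along the tool's axes at that moment; what a row does not reach only later rows make up. A row lasts 1/12 s, in which the tool goes at most 41.7 mm and 7.16 degrees, less where a joint would pass 70% of its speed; a pose out of reach is approached as far as the arm can. A call with a gripper value outside its range is refused whole. The fingers move at their own pace and stop on an object; FORCE is the grip in N (left out, the last holds). Time passes only in rows, so rows that repeat a pose let the fingers close. It gives the time, the measured TCP pose, the force and the opening at its end, in the units of the state.
- bot.get_obs(): the state, without advancing time (a new reading comes with each control period).
- bot.read_camera(name): name is "scene" or "top" or "wrist"; returns the picture (384x512x3 uint8, blue, green, red); there is no depth.
- bot.camera_model(name): a dict with "fx", "fy", "cx", "cy" (pixels), "k1" (the pictures are not rectified: a ray, as slopes to the right and down, at radius r is drawn at 1 + k1 r^2 times it, then the intrinsics apply), "R" (3x3) and "t" (3): a world point X has camera coordinates R X + t. Camera axes: x right, y down, z forward; pixel columns grow to the right and rows downward; lengths in m; the calibration is good to about 2 mm. A picture is of the moment at which its call begins: read the wrist's pose just before it. camera_model takes no time and is no camera call; for the wrist camera it gives the pose at the moment of the call.
- bot.sign_off(): hands the job in, once; it reports no verdict.
Trained networks look in the newest picture that a camera, given by its name, has taken for a name from the list of things; names that differ only in an ending like _2 or _b are one class to them, and where a whole thing is asked for, a point or a joint stands for the part that bears it (a point fixed in the world has none). Each returns a list of dicts, best first, with "score" (0 to 1); they miss things now and then, are a little off and sometimes report something else, mostly with a low value. They report only what shows in the picture. A call takes as long as a camera call. They do not tell look-alikes from the thing itself.
- bot.recognise(camera, thing): "position" ([x, y, z] in m, in world coordinates, good to about 4 mm: the middle of the surface that is visible of it).
- bot.outline_of(camera, thing): "pixels" (384x512 bool, what is visible of it).
- bot.landmark_of(camera, thing): "position" ([x, y, z] in m, in world coordinates, good to about 4 mm: a listed point, or the origin of a listed thing).
The state is a dict: "t": time; "joints": joint angles; "qd": joint speeds; "joint_efforts": joint torques, N m; "position": TCP position; "tool_rot": TCP orientation; "contact_force": force on the tool from outside, world axes, zero at the start; "moment": the same for the moment, N m; "finger_gap": opening from 0.0 (shut) to 1.0 (fully open).
Only numpy, scipy, OpenCV 4.12 (cv2) and the standard library are available. Lean on these libraries where they do the work, as an engineer would, in place of code of your own. Each camera call takes 0.05 s, during which the arm holds its last target.

## Working session

There is one attempt and no reset: what is moved stays moved. The work goes in short steps, Python scripts to look and compute and a shell command to move; the robot and the scene stay as the last step left them, time stands still between calls to the robot, and variables do not carry over. Pictures are saved under pics/ and viewed, and the job is handed in when it is done.

```bash
mkdir -p pics; python3 - <<'E'
from rig import bot
import cv2
print(bot.get_obs())
for c in ["scene","top","wrist"]:
    im=bot.read_camera(c); cv2.imwrite(f"pics/{c}0.png",im)
    m=bot.camera_model(c); print(c,m)
    for th in ["powerbank","handset","clamp","rest_top","handle_mid","anvil","bar_front","bar_rear"]:
        try: print(c,th,[(round(d['score'],2),d['position']) for d in bot.landmark_of(c,th)][:3])
        except Exception as e: print(th,e)
print(bot.get_obs()['t'])
E
```

```text
{'t': 0.0, 'joints': array([-1.21208965e+00,  8.79285955e-02,  1.37223646e+00,  2.18992288e-05,
        1.68357614e+00, -1.03103095e-01]), 'qd': array([-2.03093382e-03,  9.89885781e-04, -1.00265616e-03, -5.11958521e-05,
        1.28762702e-03, -1.86051796e-04]), 'joint_efforts': array([-1.07767995e-03, -3.40182602e+01, -3.02427042e+01,  7.16873445e-02,
        3.30098625e-02, -1.60312970e-04]), 'position': array([ 0.24488672, -0.49191332,  0.22132759]), 'tool_rot': array([-3.13945776e+00, -2.42778508e-04,  4.61811949e-01]), 'contact_force': array([-0.06635187,  0.27776127, -0.06981601]), 'moment': array([-0.0214342 ,  0.00363471, -0.01522574]), 'finger_gap': 0.9983522316103643}
scene {'fx': 357.86540348678625, 'fy': 357.86540348678625, 'cx': 251.6199251624159, 'cy': 197.32832464782388, 'k1': 0.013976432237772828, 'R': array([[-0.71506691,  0.69905426, -0.00156452],
       [ 0.36686897,  0.37336557, -0.85205945],
       [-0.59505165, -0.60985349, -0.52344269]]), 't': array([ 0.29990032, -0.11552773,  1.52458742])}
scene powerbank [(0.84, [0.6273, 0.5733, 0.001]), (0.7, [0.5452, 0.3451
[... 1275 characters left out ...]
0137]), (0.65, [0.5331, -0.2447, 0.1884])]
top bar_front [(0.45, [0.5329, -0.1922, 0.1935])]
top bar_rear [(0.57, [0.7168, -0.3415, -0.0013]), (0.45, [0.5343, -0.2408, 0.1884])]
wrist {'fx': 310.3691897396077, 'fy': 310.3691897396077, 'cx': 257.57841015062024, 'cy': 193.77911885037958, 'k1': -0.05817860472682161, 'R': array([[ 4.44498832e-01, -8.95779226e-01, -6.05911370e-04],
       [-8.58773970e-01, -4.26328493e-01,  2.84167704e-01],
       [-2.54809843e-01, -1.25791871e-01, -9.58774399e-01]]), 't': array([-0.55011779, -0.02966424,  0.3931901 ])}
wrist powerbank []
wrist handset []
wrist clamp []
wrist rest_top []
wrist handle_mid []
wrist anvil []
wrist bar_front []
wrist bar_rear []
1.35
```

View pictures.

View pics/scene0.png

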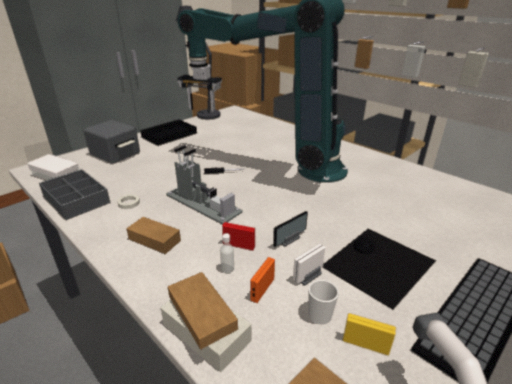

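View pics/top0.png

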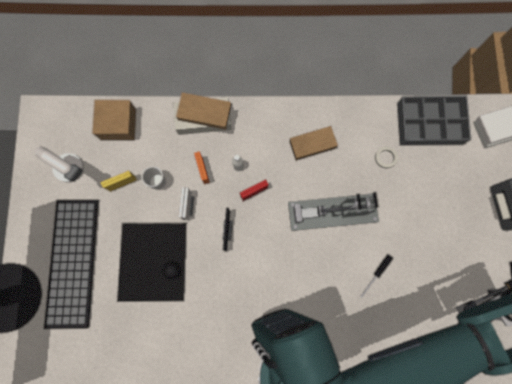

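```bash
python3 - <<'E'
import cv2,numpy as np
t=cv2.imread("pics/top0.png"); s=cv2.imread("pics/scene0.png")
a=cv2.resize(t[170:260,160:250],(390,390),interpolation=cv2.INTER_CUBIC)
b=cv2.resize(s[225:305,270:350],(390,390),interpolation=cv2.INTER_CUBIC)
cv2.imwrite("pics/crop1.png",np.hstack([a,b]))
c=cv2.resize(t[175:245,280:390],(780,496),interpolation=cv2.INTER_CUBIC)
cv2.imwrite("pics/crop2.png",c)
E
```

```text
(no output)
```

View pics/crop1.png

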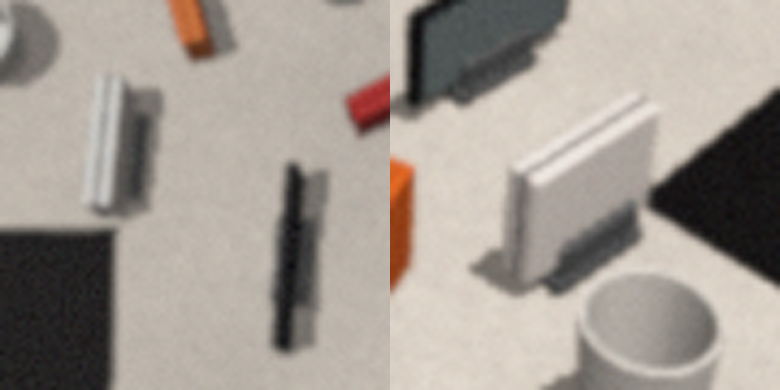

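View pics/crop2.png

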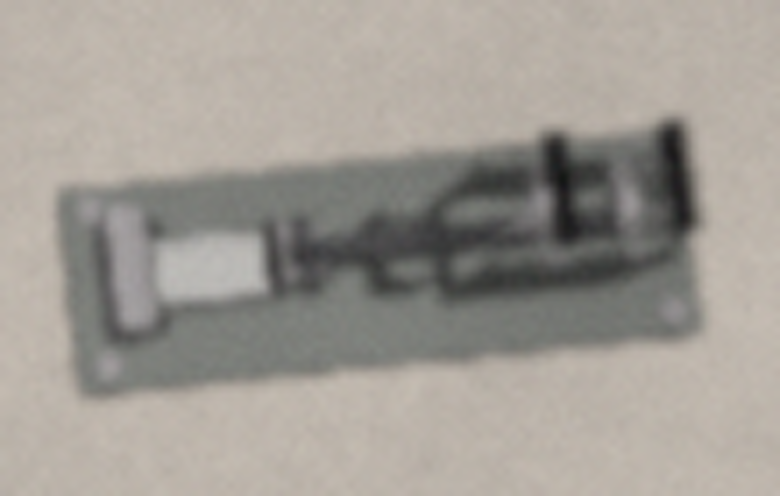

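```bash
cat > h.py <<'E'
from rig import bot
import cv2,numpy as np
from scipy.spatial.transform import Rotation as Ro
def rel(target,yaw,base=None):
    """slide(mm), angular(deg) from measured pose to a tool-down pose"""
    o=bot.get_obs(); p=np.array(o['position']); R=Ro.from_euler('xyz',o['tool_rot'])
    T=Ro.from_euler('xyz',[np.pi,0,yaw])
    print('t',round(o['t'],2),'pos',np.round(p,4),'rot',np.round(o['tool_rot'],4),'gap',round(o['finger_gap'],3),'F',np.round(o['contact_force'],2))
    print('slide',np.round(R.inv().apply(np.array(target)-p)*1000,1),'ang',np.round(np.degrees((R.inv()*T).as_rotvec()),2))
def proj(m,X):
    X=np.atleast_2d(X); c=X@m['R'].T+m['t']; s=c[:,:2]/c[:,2:]; r2=(s**2).sum(1,keepdims=True)
    s=s*(1+m['k1']*r2); return s*[m['fx'],m['fy']]+[m['cx'],m['cy']]
def unproj(m,uv,z):
    d=(np.array(uv,float)-[m['cx'],m['cy']])/[m['fx'],m['fy']]; s=d.copy()
    for _ in range(20): s=d/(1+m['k1']*(s@s))
    ray=m['R'].T@np.array([*s,1]); C=-m['R'].T@m['t']; return C+ray*(z-C[2])/ray[2]
E
python3 - <<'E'
from h import *
m=bot.camera_model("top")
# powerbank top corners from crop1 (scale 390/90)
for q in [(100,76),(125,78),(84,205),(108,211)]:
    print(np.round(unproj(m,[160+q[0]/4.333,170+q[1]/4.333],.084),4))
f=780/110
for n,q,z in [("anvilLtop",(105,210),.081),("anvilLbot",(122,337),.081),("b1",(555,135),.19),("b1b",(568,235),.19),("b2",(675,125),.19),("b2b",(685,225),.19),("c",(62,192),.012),("c",(84,395),.012),("c",(700,330),.012)]:
    print(n,np.round(unproj(m,[280+q[0]/f,175+q[1]/f],z),4))
rel([.48,-.13,.33],.12)
E
python3 -m creep '[{"slide":[372,-219,-109],"angular":[0,0,19.6],"jaw":-1},{"slide":[372,-219,-109],"angular":[0,0,19.6],"jaw":-1},{"slide":[372,-219,-109],"angular":[0,0,19.6],"jaw":-1},{"slide":[372,-219,-109],"angular":[0,0,19.6],"jaw":-1},{"slide":[372,-219,-109],"angular":[0,0,19.6],"jaw":-1},{"slide":[372,-219,-109],"angular":[0,0,19.6],"jaw":-1},{"slide":[372,-219,-109],"angular":[0,0,19.6],"jaw":-1},{"slide":[372,-219,-109],"angular":[0,0,19.6],"jaw":-1},{"slide":[372,-219,-109],"angular":[0,0,19.6],"jaw":-1},{"slide":[372,-219,-109],"angular":[0,0,19.6],"jaw":-1}]' 15
```

```text
[0.5927 0.3501 0.084 ]
[0.5911 0.3314 0.084 ]
[0.495 0.359 0.084]
[0.4905 0.3411 0.084 ]
anvilLtop [ 0.5357 -0.0132  0.081 ]
anvilLbot [ 0.4773 -0.0198  0.081 ]
b1 [ 0.5494 -0.1936  0.19  ]
b1b [ 0.5068 -0.1969  0.19  ]
b2 [ 0.5536 -0.2441  0.19  ]
b2b [ 0.5109 -0.2459  0.19  ]
c [0.5558 0.0011 0.012 ]
c [ 0.4579 -0.0077  0.012 ]
c [ 0.4884 -0.301   0.012 ]
t 1.35 pos [ 0.2451 -0.4924  0.2225] rot [ 3.1415 -0.      0.4618] gap 1.0 F [ 0.35 -0.32  0.33]
slide [ 371.8 -219.8 -107.5] ang [ 1.000e-02 -0.000e+00  1.958e+01]
t: 2.18
position: [0.4647, -0.154, 0.3247]
tool_rot: [3.141, -0.001, 0.12]
contact_force: [0.2, -0.9, 0.4]
finger_gap: 0.999
```

```bash
python3 -m creep '[{"slide":[0,0,0],"angular":[0,0,0],"jaw":-1},{"slide":[0,0,0],"angular":[0,0,0],"jaw":-1}]'; python3 - <<'E'
from h import *
m=bot.camera_model("wrist"); im=bot.read_camera("wrist"); cv2.imwrite("pics/w1.png",cv2.resize(im,(768,576),interpolation=cv2.INTER_CUBIC))
cv2.imwrite("pics/w1raw.png",im); np.savez("w1.npz",**m)
for th in ["clamp","rest_top","handle_mid","anvil","bar_front","bar_rear","press_pad"]:
    print(th,[(round(d['score'],2),d['position']) for d in bot.landmark_of("wrist",th)][:2])
E
```

```text
t: 2.35
position: [0.465, -0.1543, 0.3245]
tool_rot: [3.14, -0.001, 0.124]
contact_force: [0.5, -0.6, -0.3]
finger_gap: 1.003
clamp [(0.63, [0.528, -0.2179, 0.0])]
rest_top [(0.59, [0.5161, -0.058, 0.0483])]
handle_mid [(0.77, [0.5276, -0.2232, 0.1895])]
anvil []
bar_front [(0.81, [0.5297, -0.1967, 0.1925]), (0.42, [0.5349, -0.2451, 0.1937])]
bar_rear [(0.8, [0.5311, -0.247, 0.1916])]
press_pad []
```

View pics/w1.png

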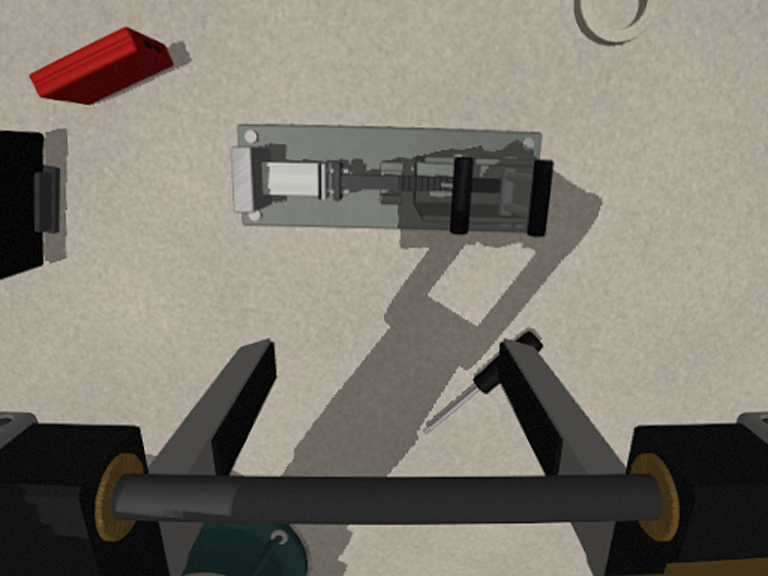

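```bash
cat > fit.py <<'E'
from h import *
from scipy.optimize import least_squares
m=dict(np.load("w1.npz"))
obs=[((28,187,81),(251,147)),((-28,187,81),(253,211)),((15,122,50),(320,163)),((-15,122,50),(318,199)),
((24,25,193),(463,157)),((-24,25,190),(460,234)),((24,-25,193),(543,161)),((-24,-25,190),(537,236))]
pl=[((50,1,12),(238,125)),((50,0,12),(541,133)),((-50,1,12),(243,225))]
def w(p,X): 
    c,s=np.cos(p[2]),np.sin(p[2]); X=np.array(X)/1000.; return np.c_[p[0]+c*X[:,0]-s*X[:,1],p[1]+s*X[:,0]+c*X[:,1],X[:,2]]
def res(p):
    X=[o[0] for o in obs]+[(x,p[3]+300*y,z) for (x,y,z),_ in pl]
    uv=np.array([o[1] for o in obs+pl])
    return ((proj(m,w(p,X))*1.5+.25-uv)).ravel()
r=least_squares(res,[.53,-.22,.1,-90],loss='soft_l1')
print(r.x,np.round(res(r.x).reshape(-1,2),1).tolist())
p=r.x
print('rest',w(p,[(0,162,50)]),'handle',w(p,[(0,0,190)]))
E
python3 fit.py
```

```text
[  0.52954821  -0.21849295   0.09667592 -81.96691568] [[-1.1, -0.2], [0.0, 2.4], [11.2, 0.5], [13.4, -2.2], [0.2, 0.3], [-2.6, 0.2], [1.0, -0.8], [-2.9, 0.5], [-0.7, -1.1], [3.3, -0.5], [-0.4, 0.9]]
rest [[ 0.5139111 -0.0572494  0.05     ]] handle [[ 0.52954821 -0.21849295  0.19      ]]
```

```bash
python3 - <<'E'
from h import *
rel([.53,.346,.30],-.09)
E
```

```text
t 2.75 pos [ 0.4634 -0.157   0.3235] rot [-3.1415e+00  6.0000e-04  1.1740e-01] gap 1.001 F [-0.55 -1.15 -0.23]
slide [ 125.  -491.7   23.5] ang [-0.    0.03 11.88]
```

```bash
python3 -m creep '[{"slide":[125,-492,23],"angular":[0,0,11.9],"jaw":-1},{"slide":[125,-492,23],"angular":[0,0,11.9],"jaw":-1},{"slide":[125,-492,23],"angular":[0,0,11.9],"jaw":-1},{"slide":[125,-492,23],"angular":[0,0,11.9],"jaw":-1},{"slide":[125,-492,23],"angular":[0,0,11.9],"jaw":-1},{"slide":[125,-492,23],"angular":[0,0,11.9],"jaw":-1},{"slide":[125,-492,23],"angular":[0,0,11.9],"jaw":-1},{"slide":[125,-492,23],"angular":[0,0,11.9],"jaw":-1},{"slide":[125,-492,23],"angular":[0,0,11.9],"jaw":-1},{"slide":[125,-492,23],"angular":[0,0,11.9],"jaw":-1}]'; python3 - <<'E'
from h import *
rel([.53,.346,.30],-.09)
E
```

```text
t: 3.58
position: [0.5171, 0.2533, 0.3051]
tool_rot: [3.141, -0.0, -0.089]
contact_force: [1.0, 0.1, 1.2]
finger_gap: 1.0
t 3.58 pos [0.5171 0.2533 0.3051] rot [ 3.1414e+00 -4.0000e-04 -8.9200e-02] gap 1.0 F [1.04 0.06 1.15]
slide [  4.6 -93.5   5.1] ang [ 0.01 -0.02  0.05]
```

```bash
python3 -m creep '[{"slide":[5,-85,5],"angular":[0,0,0],"jaw":-1},{"slide":[5,-85,5],"angular":[0,0,0],"jaw":-1},{"slide":[5,-85,5],"angular":[0,0,0],"jaw":-1},{"slide":[5,-85,5],"angular":[0,0,0],"jaw":-1},{"slide":[5,-85,5],"angular":[0,0,0],"jaw":-1}]'; python3 - <<'E'
from h import *
m=bot.camera_model("wrist"); im=bot.read_camera("wrist"); cv2.imwrite("pics/w2.png",cv2.resize(im,(768,576),interpolation=cv2.INTER_CUBIC))
cv2.imwrite("pics/w2raw.png",im); np.savez("w2.npz",**m)
print([(round(d['score'],2),d['position']) for d in bot.landmark_of("wrist","powerbank")][:3])
o=bot.get_obs();print(o['position'],o['tool_rot'],o['t'])
E
```

```text
t: 4.0
position: [0.5297, 0.3355, 0.2997]
tool_rot: [3.14, 0.001, -0.089]
contact_force: [0.6, -0.4, -0.3]
finger_gap: 0.998
[(0.94, [0.6703, 0.2962, 0.0041]), (0.86, [0.6278, 0.5742, -0.0003]), (0.83, [0.5449, 0.3473, 0.0129])]
[0.52984608 0.33455442 0.30096836] [ 3.14157290e+00 -1.03086236e-03 -9.01425519e-02] 4.1
```

View pics/w2.png

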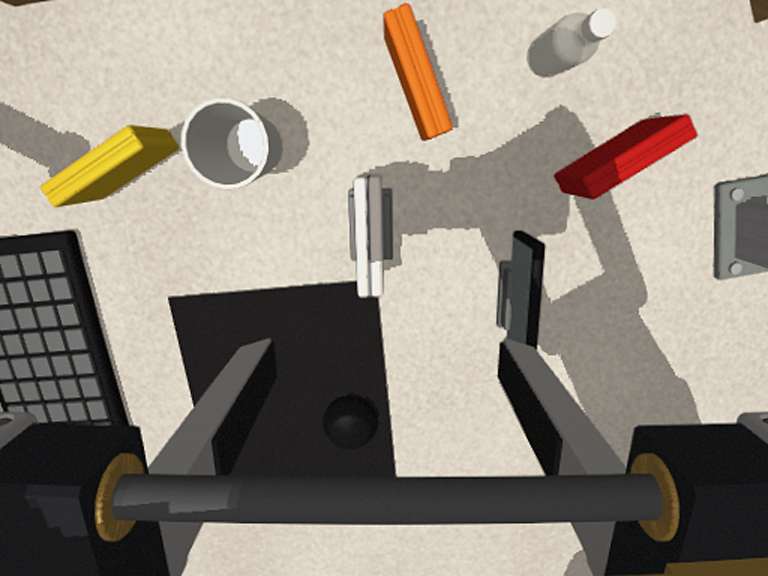

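```bash
python3 - <<'E'
from h import *
m=dict(np.load("w2.npz"))
P=[unproj(m,[(u-.25)/1.5,(v-.25)/1.5],.084) for u,v in [(354,177),(381,176),(359,297),(383,296)]]
P=np.array(P);print(np.round(P,4))
c=P.mean(0);d=P[0]+P[1]-P[2]-P[3];print(c,np.arctan2(d[1],d[0]))
im=cv2.imread("pics/w2raw.png");cv2.imwrite("pics/w2c.png",cv2.resize(im[100:210,190:300],(770,770)[:1]*1+(590,) if 0 else (590,590),interpolation=cv2.INTER_CUBIC))
E
```

```text
[[0.5965 0.3548 0.084 ]
 [0.5953 0.3335 0.084 ]
 [0.497  0.3614 0.084 ]
 [0.4961 0.341  0.084 ]]
[0.54622565 0.34768572 0.084     ] -0.07098997980585865
```

View pics/w2c.png

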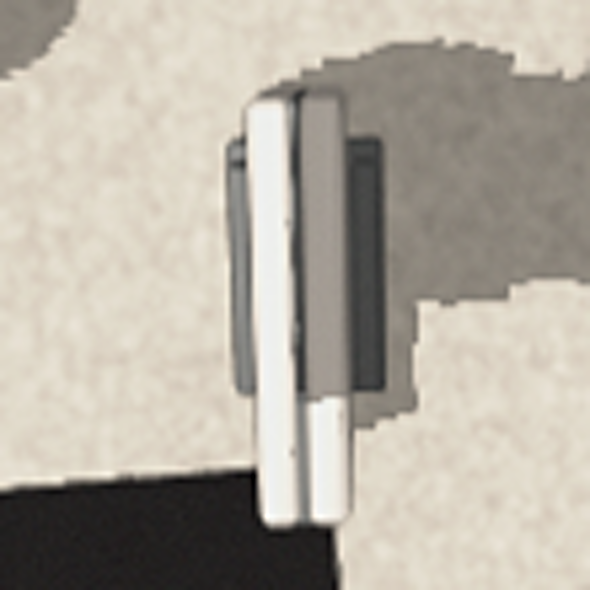

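```bash
python3 - <<'E'
from h import *
rel([.5455,.347,.071],-.075)
E
```

```text
t 4.1 pos [0.5298 0.3346 0.301 ] rot [ 3.1416e+00 -1.0000e-03 -9.0100e-02] gap 1.001 F [-0.41 -0.13  0.13]
slide [ 14.2 -13.8 230. ] ang [ 0.   -0.06 -0.87]
```

```bash
python3 -m creep '[{"slide":[14,-14,20],"angular":[0,0,-0.9],"jaw":-1},{"slide":[14,-14,60],"angular":[0,0,-0.9],"jaw":-1},{"slide":[14,-14,100],"angular":[0,0,-0.9],"jaw":-1},{"slide":[14,-14,140],"angular":[0,0,-0.9],"jaw":-1},{"slide":[14,-14,180],"angular":[0,0,-0.9],"jaw":-1},{"slide":[14,-14,180],"angular":[0,0,-0.9],"jaw":-1},{"slide":[14,-14,180],"angular":[0,0,-0.9],"jaw":-1}]'; python3 - <<'E'
from h import *
rel([.5455,.347,.071],-.075)
m=bot.camera_model("wrist"); im=bot.read_camera("wrist"); cv2.imwrite("pics/w3.png",cv2.resize(im,(768,576),interpolation=cv2.INTER_CUBIC))
np.savez("w3.npz",**m)
o=bot.get_obs();R=Ro.from_euler('xyz',o['tool_rot']).as_matrix()
for q in [(0,0,0),(0,0,.017)]: print(proj(m,np.array(o['position'])+R@np.array(q))*1.5)
E
```

```text
t: 4.68
position: [0.5434, 0.3465, 0.1182]
tool_rot: [3.138, 0.005, -0.074]
contact_force: [0.3, -0.3, 0.5]
finger_gap: 1.0
t 4.68 pos [0.5434 0.3465 0.1182] rot [ 3.1383  0.0048 -0.0744] gap 1.0 F [ 0.26 -0.34  0.49]
slide [ 2.3 -0.8 47.2] ang [0.19 0.27 0.04]
[[380.88758612 376.8716561 ]]
[[381.22122859 357.59744859]]
```

View pics/w3.png

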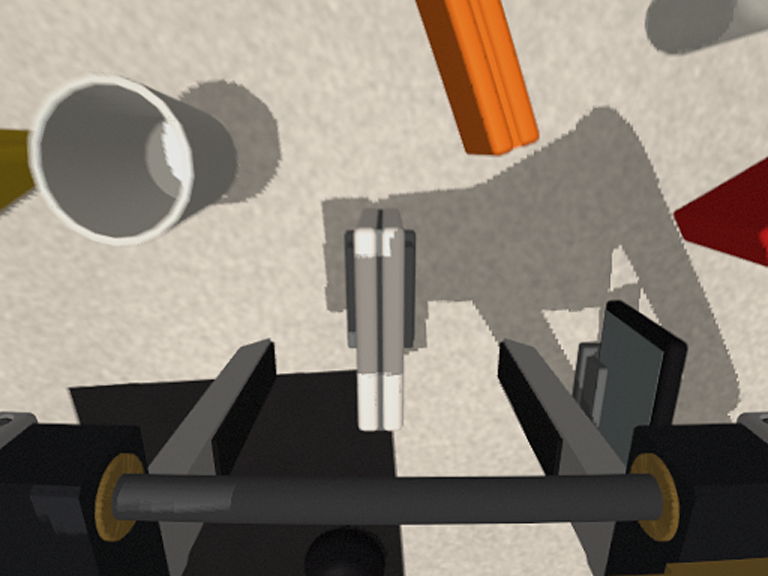

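```bash
python3 - <<'E'
from h import *
m=dict(np.load("w3.npz"))
P=np.array([unproj(m,[(u-.25)/1.5,(v-.25)/1.5],.084) for u,v in [(356,229),(402,229),(358,431),(404,430)]])
print(np.round(P,4),P.mean(0)); d=P[0]+P[1]-P[2]-P[3];print(np.arctan2(d[1],d[0]))
E
python3 -m creep '[{"slide":[1,-1,20],"angular":[0,0,0],"jaw":-1},{"slide":[1,-1,46],"angular":[0,0,0],"jaw":-1},{"slide":[1,-1,46],"angular":[0,0,0],"jaw":-1},{"slide":[1,-1,46],"angular":[0,0,0],"jaw":-1}]'
```

```text
[[0.596  0.355  0.084 ]
 [0.5946 0.3356 0.084 ]
 [0.4976 0.3634 0.084 ]
 [0.4965 0.341  0.084 ]] [0.5461796  0.34876525 0.084     ]
-0.07058707439051032
t: 5.07
position: [0.547, 0.35, 0.0771]
tool_rot: [-3.14, -0.003, -0.073]
contact_force: [0.2, -0.2, 0.5]
finger_gap: 0.999
```

Go a little deeper and close.

```bash
python3 -m creep '[{"slide":[0,0,4],"angular":[0,0,0],"jaw":-1},{"slide":[0,0,4],"angular":[0,0,0],"jaw":0.3},{"slide":[0,0,4],"angular":[0,0,0],"jaw":1},{"slide":[0,0,4],"angular":[0,0,0],"jaw":1},{"slide":[0,0,4],"angular":[0,0,0],"jaw":1},{"slide":[0,0,4],"angular":[0,0,0],"jaw":1},{"slide":[0,0,4],"angular":[0,0,0],"jaw":1}]' 15; python3 -c "
from h import *
for i in range(3): rel([.5455,.347,.25],-.075); bot.read_camera('top')"
```

```text
t: 5.65
position: [0.5458, 0.3499, 0.0703]
tool_rot: [3.142, -0.0, -0.072]
contact_force: [-0.2, 0.1, -0.3]
finger_gap: 0.613
t 5.65 pos [0.5458 0.3499 0.0703] rot [ 3.1415e+00 -2.0000e-04 -7.2200e-02] gap 0.613 F [-0.24  0.13 -0.28]
slide [  -0.     2.9 -179.7] ang [ 0.   -0.01  0.16]
t 5.7 pos [0.5457 0.3498 0.0702] rot [ 3.1415 -0.     -0.0722] gap 0.563 F [-0.53 -0.19 -0.66]
slide [   0.     2.9 -179.8] ang [ 0.01 -0.    0.16]
t 5.75 pos [0.5457 0.3498 0.0702] rot [ 3.1415  0.     -0.0722] gap 0.523 F [ 0.49 -0.8   0.71]
slide [   0.     2.8 -179.8] ang [0.01 0.   0.16]
```

```bash
python3 -m creep '[{"slide":[0,0,0],"angular":[0,0,0],"jaw":1},{"slide":[0,0,0],"angular":[0,0,0],"jaw":1},{"slide":[0,0,0],"angular":[0,0,0],"jaw":1},{"slide":[0,0,0],"angular":[0,0,0],"jaw":1},{"slide":[0,0,0],"angular":[0,0,0],"jaw":1},{"slide":[0,0,0],"angular":[0,0,0],"jaw":1}]' 15; python3 -c "
from h import *
rel([.5455,.347,.25],-.075)"
```

```text
t: 6.3
position: [0.5457, 0.3497, 0.0701]
tool_rot: [3.141, 0.0, -0.072]
contact_force: [-0.0, -0.7, -0.5]
finger_gap: 0.228
t 6.3 pos [0.5457 0.3497 0.0701] rot [ 3.1413e+00  1.0000e-04 -7.2300e-02] gap 0.228 F [-0.01 -0.75 -0.53]
slide [  -0.     2.8 -179.9] ang [0.01 0.   0.16]
```

```bash
python3 -m creep '[{"slide":[0,0,-10],"angular":[0,0,0],"jaw":1},{"slide":[0,0,-25],"angular":[0,0,0],"jaw":1},{"slide":[0,0,-45],"angular":[0,0,0],"jaw":1},{"slide":[0,0,-70],"angular":[0,0,0],"jaw":1},{"slide":[0,0,-95],"angular":[0,0,0],"jaw":1},{"slide":[0,0,-120],"angular":[0,0,0],"jaw":1},{"slide":[0,0,-145],"angular":[0,0,0],"jaw":1},{"slide":[0,0,-165],"angular":[0,0,0],"jaw":1},{"slide":[0,0,-180],"angular":[0,0,0],"jaw":1},{"slide":[0,0,-180],"angular":[0,0,0],"jaw":1}]'; python3 -c "
from h import *
im=bot.read_camera('wrist');cv2.imwrite('pics/w4.png',im)
c,s=np.cos(.097),np.sin(.097); y=.165
rel([.5295-s*y,-.2185+c*y,.25],.097)"
```

```text
t: 7.13
position: [0.547, 0.3505, 0.2556]
tool_rot: [-3.137, -0.007, -0.072]
contact_force: [0.3, 0.1, -1.5]
finger_gap: 0.233
t 7.18 pos [0.5464 0.3502 0.253 ] rot [-3.139  -0.0043 -0.0722] gap 0.231 F [-0.48 -0.4  -2.13]
slide [ -3.6 405.8   2. ] ang [-0.13 -0.26 -9.7 ]
```

View pics/w4.png

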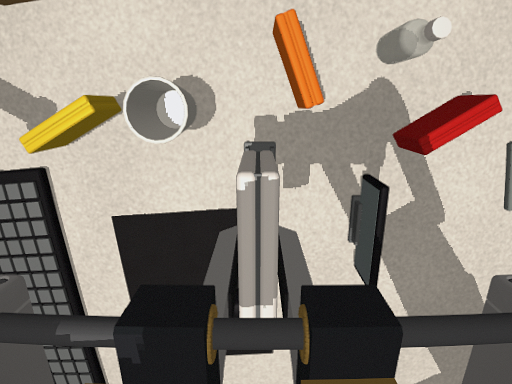

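```bash
python3 -m creep '[{"slide":[0,12,0],"angular":[0,0,-1],"jaw":1},{"slide":[0,36,0],"angular":[0,0,-2],"jaw":1},{"slide":[-1,72,0],"angular":[0,0,-3],"jaw":1},{"slide":[-1,110,0],"angular":[0,0,-4],"jaw":1},{"slide":[-2,150,0],"angular":[0,0,-5],"jaw":1},{"slide":[-2,190,0],"angular":[0,0,-6],"jaw":1},{"slide":[-2,230,0],"angular":[0,0,-7],"jaw":1},{"slide":[-3,270,0],"angular":[0,0,-8],"jaw":1},{"slide":[-3,310,0],"angular":[0,0,-9],"jaw":1},{"slide":[-3,345,0],"angular":[0,0,-9.7],"jaw":1}]';python3 -m creep '[{"slide":[0,25,0],"angular":[0,0,0],"jaw":1},{"slide":[0,40,0],"angular":[0,0,0],"jaw":1},{"slide":[0,50,0],"angular":[0,0,0],"jaw":1},{"slide":[0,50,0],"angular":[0,0,0],"jaw":1},{"slide":[0,50,0],"angular":[0,0,0],"jaw":1},{"slide":[0,50,0],"angular":[0,0,0],"jaw":1}]'; python3 -c "
from h import *
m=bot.camera_model('wrist');im=bot.read_camera('wrist');cv2.imwrite('pics/w5.png',cv2.resize(im,(768,576),interpolation=cv2.INTER_CUBIC)); np.savez('w5.npz',**m)
c,s=np.cos(.097),np.sin(.097); y=.165
for i in range(3): rel([.5295-s*y,-.2185+c*y,.112],.097)"
```

```text
t: 8.02
position: [0.5163, 0.0037, 0.2483]
tool_rot: [-3.142, 0.003, 0.097]
contact_force: [-0.1, 0.3, -2.7]
finger_gap: 0.233
t: 8.52
position: [0.5225, -0.0427, 0.2496]
tool_rot: [-3.141, 0.001, 0.098]
contact_force: [0.7, 0.9, -2.1]
finger_gap: 0.232
t 8.57 pos [ 0.5226 -0.0426  0.2499] rot [-3.141e+00  6.000e-04  9.870e-02] gap 0.229 F [ 0.67  0.29 -0.88]
slide [-10.1  10.8 137.9] ang [-0.03  0.03  0.1 ]
t 8.57 pos [ 0.5226 -0.0426  0.2499] rot [-3.141e+00  6.000e-04  9.870e-02] gap 0.229 F [ 0.67  0.29 -0.88]
slide [-10.1  10.8 137.9] ang [-0.03  0.03  0.1 ]
t 8.57 pos [ 0.5226 -0.0426  0.2499] rot [-3.141e+00  6.000e-04  9.870e-02] gap 0.229 F [ 0.67  0.29 -0.88]
slide [-10.1  10.8 137.9] ang [-0.03  0.03  0.1 ]
```

View pics/w5.png

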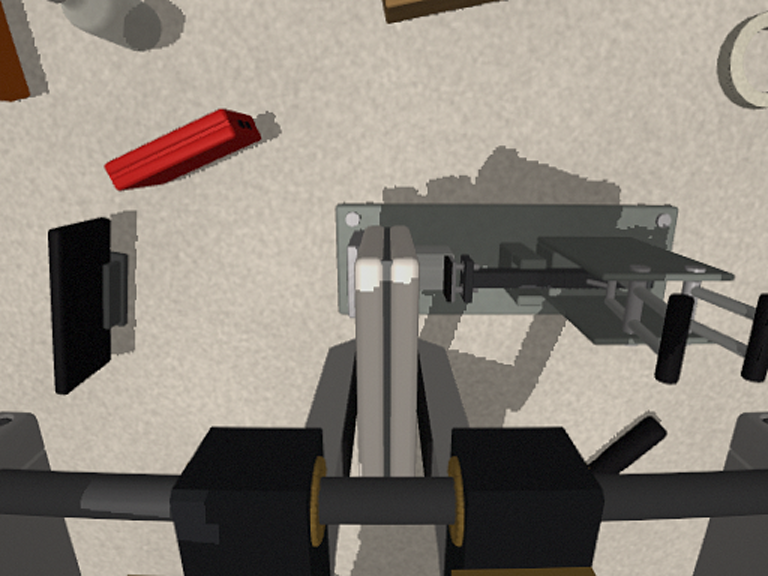

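```bash
python3 - <<'E'
import re
s=open('fit.py').read().split("r=least")[0]
exec(s)
p=[.5295,-.2185,.097,-82]
m5=dict(np.load("w5.npz"))
im=cv2.imread("pics/w5.png")
X=[(50,218,12),(50,-82,12),(-50,218,12),(28,187,81),(24,25,193),(-24,25,190),(24,-25,193),(15,122,50),(15,187,50),(-15,122,50),(-15,115,80),(15,115,80)]
for q in proj(m5,w(p,X))*1.5+.25: print(np.round(q)); cv2.circle(im,tuple(int(v) for v in q),3,(0,0,255),1)
cv2.imwrite("pics/w5o.png",im[180:420,300:768])
E
```

```text
[337. 205.]
[682. 207.]
[340. 316.]
[371. 246.]
[684. 298.]
[664. 381.]
[775. 298.]
[454. 255.]
[372. 255.]
[453. 291.]
[467. 303.]
[469. 264.]
```

View pics/w5o.png

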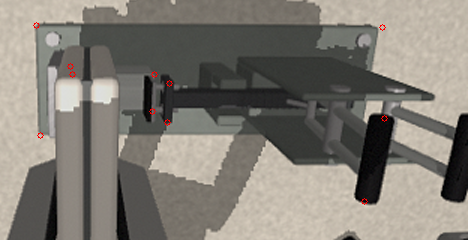

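```bash
python3 -m creep '[{"slide":[-5,5,10],"angular":[0,0,0],"jaw":1},{"slide":[-10,11,30],"angular":[0,0,0],"jaw":1},{"slide":[-10,11,55],"angular":[0,0,0],"jaw":1},{"slide":[-10,11,80],"angular":[0,0,0],"jaw":1},{"slide":[-10,11,100],"angular":[0,0,0],"jaw":1},{"slide":[-10,11,115],"angular":[0,0,0],"jaw":1},{"slide":[-10,11,125],"angular":[0,0,0],"jaw":1},{"slide":[-10,11,125],"angular":[0,0,0],"jaw":1},{"slide":[-10,11,125],"angular":[0,0,0],"jaw":1}]'; python3 -c "
from h import *
m=bot.camera_model('wrist');im=bot.read_camera('wrist');cv2.imwrite('pics/w6.png',cv2.resize(im,(768,576),interpolation=cv2.INTER_CUBIC)); np.savez('w6.npz',**m)
im=bot.read_camera('top');cv2.imwrite('pics/t6.png',cv2.resize(im[150:260,270:400],(780,660))[:590])
c,s=np.cos(.097),np.sin(.097); y=.165
rel([.5295-s*y,-.2185+c*y,.110],.097)"
```

```text
t: 9.32
position: [0.5138, -0.055, 0.1253]
tool_rot: [-3.141, 0.0, 0.098]
contact_force: [0.9, 0.2, -1.6]
finger_gap: 0.23
t 9.42 pos [ 0.5148 -0.0556  0.1268] rot [ 3.1407e+00 -2.8000e-03  9.7700e-02] gap 0.233 F [-0.41  0.18 -1.12]
slide [-1.2 -1.4 16.8] ang [ 0.05 -0.16  0.04]
```

View pics/w6.png

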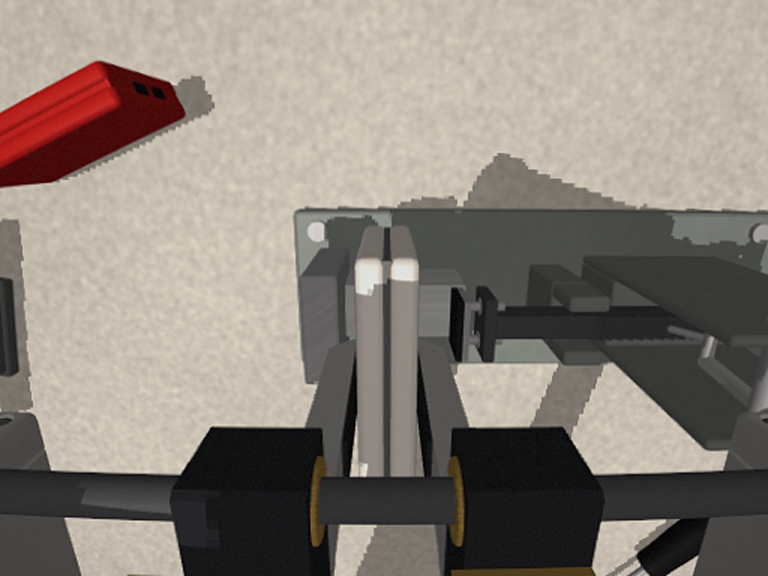

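View pics/t6.png

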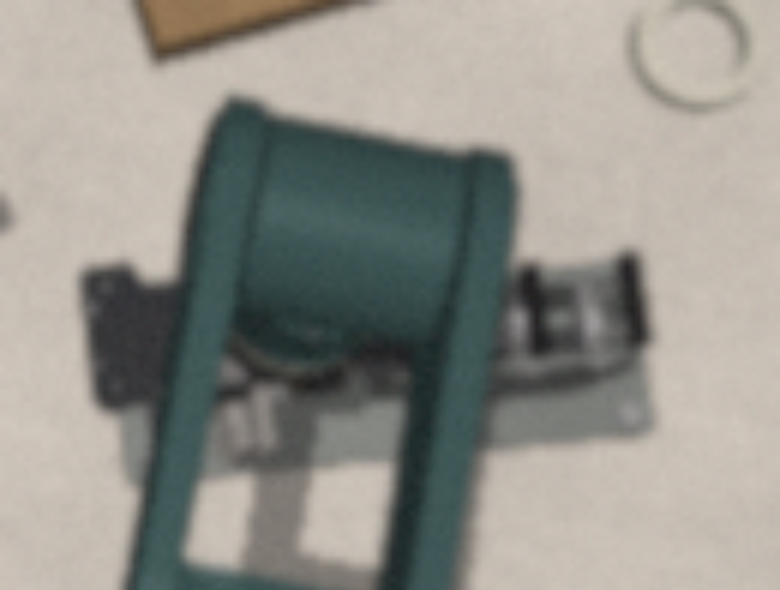

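```bash
python3 -m creep '[{"slide":[-1,-1,6],"angular":[0,0,0],"jaw":1},{"slide":[-1,-1,11],"angular":[0,0,0],"jaw":1},{"slide":[-1,-1,14],"angular":[0,0,0],"jaw":1},{"slide":[-1,-1,14],"angular":[0,0,0],"jaw":1},{"slide":[-1,-1,14],"angular":[0,0,0],"jaw":1}]'; python3 -c "
from h import *
for i in range(3): bot.read_camera('top');rel([.5135,-.0543,.110],.097)"
```

```text
t: 9.83
position: [0.5125, -0.0549, 0.1109]
tool_rot: [-3.141, 0.001, 0.097]
contact_force: [-0.2, 1.0, -2.4]
finger_gap: 0.232
t 9.88 pos [ 0.5126 -0.0549  0.1112] rot [3.1416e+00 1.0000e-04 9.6900e-02] gap 0.231 F [ 0.14 -0.19 -2.42]
slide [ 0.9 -0.5  1.2] ang [ 0.    0.01 -0.01]
t 9.93 pos [ 0.5128 -0.0549  0.1113] rot [ 3.1415e+00 -2.0000e-04  9.6900e-02] gap 0.235 F [-0.34  0.52 -0.93]
slide [ 0.8 -0.6  1.3] ang [ 0.01 -0.01 -0.01]
t 9.98 pos [ 0.5128 -0.0549  0.1114] rot [ 3.1414e+00 -4.0000e-04  9.6900e-02] gap 0.234 F [ 0.93  0.57 -2.06]
slide [ 0.7 -0.6  1.4] ang [ 0.01 -0.02 -0.  ]
```

```bash
python3 -m creep '[{"slide":[0,0,1],"angular":[0,0,0],"jaw":1},{"slide":[0,0,1.5],"angular":[0,0,0],"jaw":1},{"slide":[0,0,1.5],"angular":[0,0,0],"jaw":1}]'; python3 -c "
from h import *
for i in range(3): bot.read_camera('top');rel([.5135,-.0543,.110],.097)"
```

```text
t: 10.23
position: [0.5129, -0.0549, 0.1101]
tool_rot: [3.141, -0.001, 0.097]
contact_force: [-0.2, -0.4, -0.0]
finger_gap: 0.237
t 10.28 pos [ 0.5129 -0.0549  0.1101] rot [ 3.1413e+00 -8.0000e-04  9.7000e-02] gap 0.234 F [-0.53  1.21 -0.95]
slide [ 0.6 -0.6  0.1] ang [ 0.02 -0.04 -0.  ]
t 10.33 pos [ 0.5129 -0.0549  0.1101] rot [ 3.1412e+00 -8.0000e-04  9.7000e-02] gap 0.236 F [ 0.03  0.73 -0.85]
slide [ 0.6 -0.6  0.1] ang [ 0.02 -0.04 -0.  ]
t 10.38 pos [ 0.5129 -0.0549  0.1101] rot [ 3.1412e+00 -8.0000e-04  9.7000e-02] gap 0.233 F [-0.29 -0.24  0.1 ]
slide [ 0.6 -0.6  0.1] ang [ 0.02 -0.04  0.  ]
```

```bash
python3 -m creep '[{"slide":[0,0,0],"angular":[0,0,0],"jaw":0.3},{"slide":[0,0,0],"angular":[0,0,0],"jaw":0},{"slide":[0,0,0],"angular":[0,0,0],"jaw":-0.1},{"slide":[0,0,0],"angular":[0,0,0],"jaw":-0.1},{"slide":[0,0,0],"angular":[0,0,0],"jaw":-0.1},{"slide":[0,0,0],"angular":[0,0,0],"jaw":-0.1}]'; python3 -c "
from h import *
im=bot.read_camera('wrist');cv2.imwrite('pics/w7.png',cv2.resize(im,(768,576),interpolation=cv2.INTER_CUBIC))
rel([.5135,-.0543,.25],.097)"
```

```text
t: 10.88
position: [0.5127, -0.0548, 0.1097]
tool_rot: [3.142, -0.0, 0.097]
contact_force: [-0.3, 0.4, 0.3]
finger_gap: 0.547
t 10.93 pos [ 0.5127 -0.0549  0.1097] rot [3.1415 0.     0.097 ] gap 0.551 F [ 0.01 -0.99 -0.17]
slide [   0.9   -0.5 -140.3] ang [0. 0. 0.]
```

View pics/w7.png

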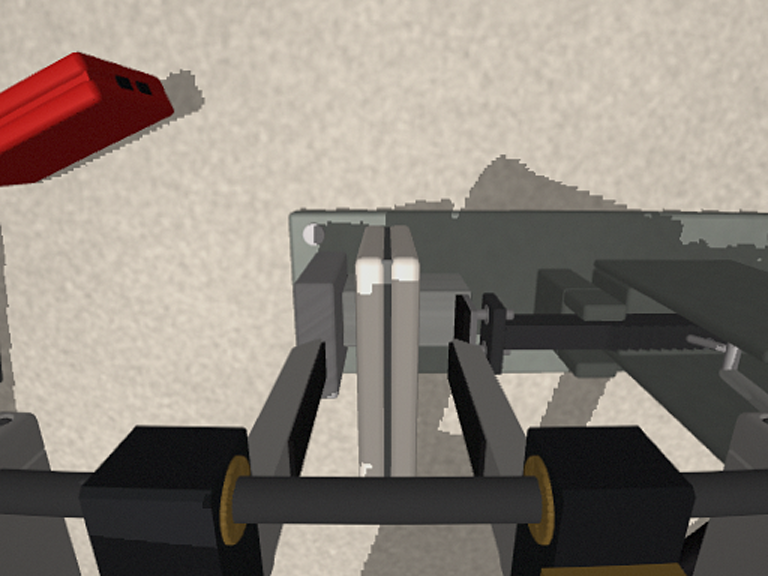

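```bash
python3 -m creep '[{"slide":[0,0,-8],"angular":[0,0,0],"jaw":-0.1},{"slide":[0,0,-25],"angular":[0,0,0],"jaw":-0.1},{"slide":[0,0,-55],"angular":[0,0,0],"jaw":-0.1},{"slide":[0,0,-90],"angular":[0,0,0],"jaw":-0.5},{"slide":[0,0,-130],"angular":[0,0,0],"jaw":-1},{"slide":[0,0,-160],"angular":[0,0,0],"jaw":-1},{"slide":[0,0,-160],"angular":[0,0,0],"jaw":-1}]'; python3 -c "
from h import *
m=bot.camera_model('wrist');im=bot.read_camera('wrist');cv2.imwrite('pics/w8.png',cv2.resize(im,(768,576),interpolation=cv2.INTER_CUBIC)); np.savez('w8.npz',**m)
rel([.5295,-.2185,.265],.097)"
```

```text
t: 11.52
position: [0.5154, -0.0554, 0.279]
tool_rot: [3.137, -0.015, 0.097]
contact_force: [0.8, 0.1, 1.3]
finger_gap: 0.8
t 11.57 pos [ 0.5145 -0.0552  0.2753] rot [ 3.1384 -0.0097  0.0971] gap 0.836 F [-0.7  -0.04 -0.25]
slide [ -1.  164.   10.8] ang [ 0.18 -0.56  0.01]
```

View pics/w8.png

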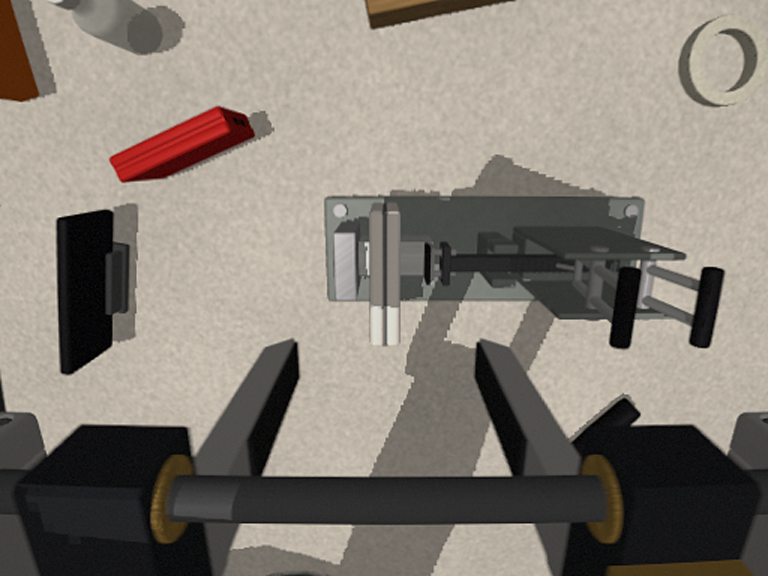

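```bash
cat > cl.py <<'E'
from h import *
P0=np.array([.5295,-.2185]);A=.097
def toclamp(X):
    d=np.array(X)[:2]-P0; c,s=np.cos(A),np.sin(A); return np.round(np.array([c*d[0]+s*d[1],-s*d[0]+c*d[1]])*1000,1)
def q(m,pts,z): 
    for u,v in pts: print((u,v),toclamp(unproj(m,[(u-.25)/1.5,(v-.25)/1.5],z)))
E
python3 - <<'E'
from cl import *
m=dict(np.load('w8.npz'))
print('bank');q(m,[(371,204),(399,204),(370,345),(399,345)],.124)
print('anvil face');q(m,[(355,298)],.081)
print('pad');q(m,[(425,244),(425,282)],.080)
print('bars');q(m,[(628,270),(621,346),(713,270),(703,346)],.19)
E
python3 -m creep '[{"slide":[0,15,-3],"angular":[0,0,0],"jaw":-1},{"slide":[0,45,-3],"angular":[0,0,0],"jaw":-1},{"slide":[0,85,-3],"angular":[0,0,0],"jaw":-1},{"slide":[0,125,-3],"angular":[0,0,0],"jaw":-1},{"slide":[0,150,-3],"angular":[0,0,0],"jaw":-1},{"slide":[0,163,-3],"angular":[0,0,0],"jaw":-1},{"slide":[0,163,-3],"angular":[0,0,0],"jaw":-1},{"slide":[0,163,-3],"angular":[0,0,0],"jaw":-1}]'
python3 -c "
from h import *
m=bot.camera_model('wrist');im=bot.read_camera('wrist');cv2.imwrite('pics/w9.png',cv2.resize(im,(768,576),interpolation=cv2.INTER_CUBIC)); np.savez('w9.npz',**m)
rel([.5295,-.2185,.190],.097)"
```

```text
bank
(371, 204) [ 53.9 173.2]
(399, 204) [ 53.9 154.2]
(370, 345) [-48.5 174.9]
(399, 345) [-48.6 153.6]
anvil face
(355, 298) [-25.2 188.2]
pad
(425, 244) [ 18.8 132.2]
(425, 282) [-12.2 131.6]
bars
(628, 270) [23.3 26. ]
(621, 346) [-23.   23.6]
(713, 270) [ 23.4 -25.1]
(703, 346) [-23.7 -27.9]
t: 12.23
position: [0.5281, -0.2165, 0.2716]
tool_rot: [-3.139, 0.002, 0.097]
contact_force: [0.8, 1.2, -0.9]
finger_gap: 0.999
t 12.28 pos [ 0.5283 -0.2158  0.2721] rot [-3.14e+00  9.00e-04  9.79e-02] gap 0.996 F [-0.32  0.33  0.51]
slide [ 1.   2.9 82.1] ang [-0.09  0.05  0.05]
```

View pics/w9.png

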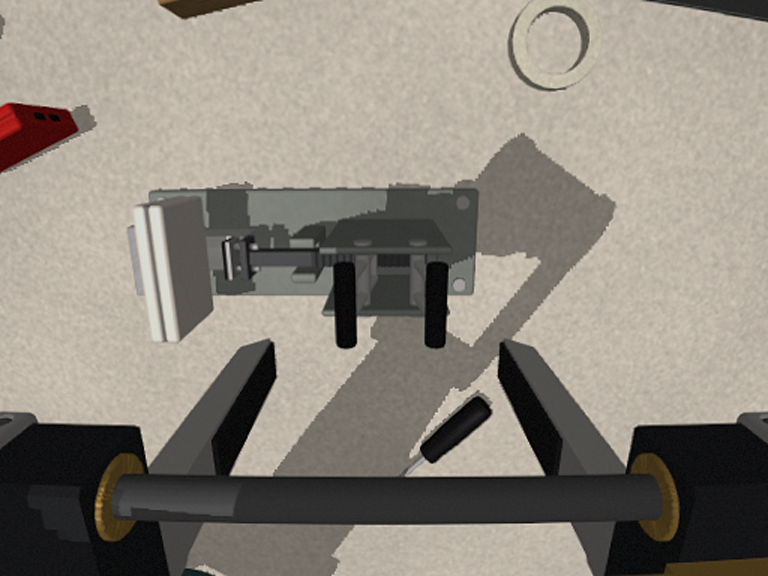

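```bash
python3 -m creep '[{"slide":[1,3,10],"angular":[0,0,0],"jaw":-1},{"slide":[1,3,30],"angular":[0,0,0],"jaw":-1},{"slide":[1,3,55],"angular":[0,0,0],"jaw":-1},{"slide":[1,3,75],"angular":[0,0,0],"jaw":-1},{"slide":[1,3,82],"angular":[0,0,0],"jaw":-1},{"slide":[1,3,82],"angular":[0,0,0],"jaw":-0.7},{"slide":[1,3,82],"angular":[0,0,0],"jaw":-0.7},{"slide":[1,3,82],"angular":[0,0,0],"jaw":-0.7}]'
python3 -c "
from cl import *
m=bot.camera_model('wrist');im=bot.read_camera('wrist');cv2.imwrite('pics/w10.png',cv2.resize(im,(768,576),interpolation=cv2.INTER_CUBIC)); np.savez('w10.npz',**m)
rel([.5295,-.2185,.190],.097)"
```

```text
t: 12.95
position: [0.5306, -0.2199, 0.1926]
tool_rot: [3.14, -0.003, 0.098]
contact_force: [0.8, -0.1, 0.8]
finger_gap: 0.856
t 13.0 pos [ 0.5307 -0.2201  0.1928] rot [ 3.1395e+00 -3.1000e-03  9.7500e-02] gap 0.852 F [-0.14  0.5  -0.82]
slide [-1.  -1.7  2.8] ang [ 0.12 -0.18  0.03]
```

View pics/w10.png

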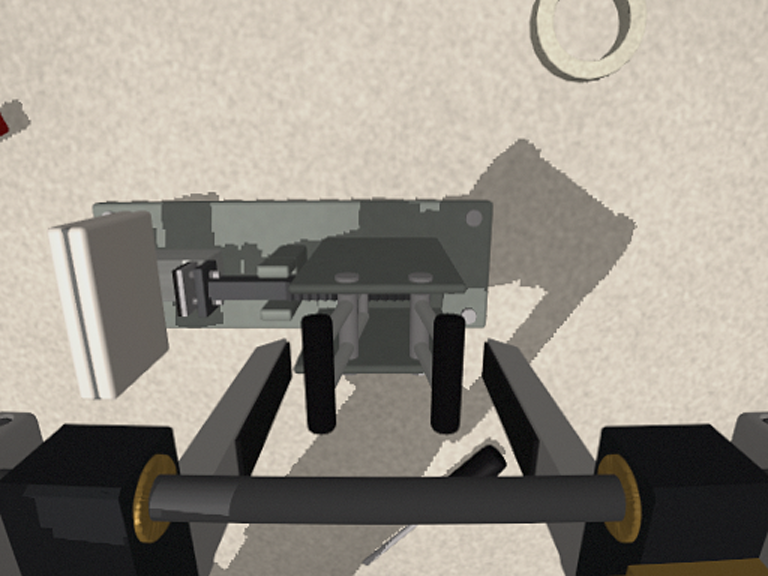

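```bash
python3 -m creep '[{"slide":[-1,-1,2],"angular":[0,0,0],"jaw":0.44},{"slide":[-1,-1,2],"angular":[0,0,0],"jaw":0.44},{"slide":[-1,-1,2],"angular":[0,0,0],"jaw":0.44},{"slide":[-1,-1,2],"angular":[0,0,0],"jaw":0.44},{"slide":[-1,-1,2],"angular":[0,0,0],"jaw":0.44},{"slide":[-1,-1,2],"angular":[0,0,0],"jaw":0.44},{"slide":[-1,-1,2],"angular":[0,0,0],"jaw":0.44},{"slide":[-1,-1,2],"angular":[0,0,0],"jaw":0.44},{"slide":[-1,-1,2],"angular":[0,0,0],"jaw":0.44}]' 7
python3 -c "
from cl import *
m=bot.camera_model('wrist');im=bot.read_camera('wrist');cv2.imwrite('pics/w11.png',cv2.resize(im,(768,576),interpolation=cv2.INTER_CUBIC)); np.savez('w11.npz',**m)
rel([.5295,-.2185,.190],.097)"
```

```text
t: 13.75
position: [0.5289, -0.2186, 0.1889]
tool_rot: [-3.141, -0.001, 0.097]
contact_force: [0.0, 4.0, 4.2]
finger_gap: 0.288
t 13.8 pos [ 0.5289 -0.2187  0.1889] rot [-3.1411e+00 -6.0000e-04  9.7400e-02] gap 0.285 F [-0.42  3.53  4.6 ]
slide [ 0.6 -0.1 -1.1] ang [-0.03 -0.04  0.02]
```

View pics/w11.png

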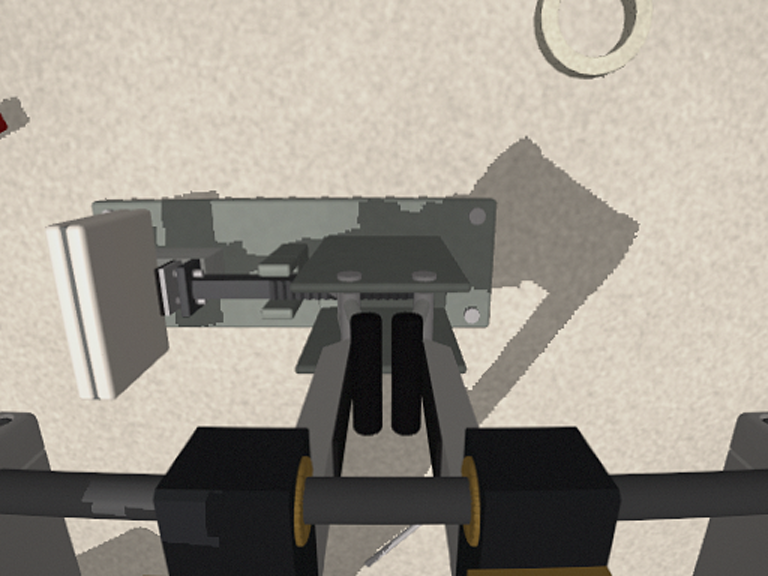

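```bash
python3 -m creep '[{"slide":[0,0,0],"angular":[0,0,0],"jaw":-0.5},{"slide":[0,0,0],"angular":[0,0,0],"jaw":-0.5},{"slide":[0,0,0],"angular":[0,0,0],"jaw":-0.5},{"slide":[0,0,0],"angular":[0,0,0],"jaw":-0.5},{"slide":[0,0,0],"angular":[0,0,0],"jaw":-0.5},{"slide":[0,0,0],"angular":[0,0,0],"jaw":-0.5},{"slide":[0,0,0],"angular":[0,0,0],"jaw":-0.5},{"slide":[0,0,0],"angular":[0,0,0],"jaw":-0.5},{"slide":[0,0,0],"angular":[0,0,0],"jaw":-0.5}]' 7
python3 -c "
from cl import *
im=bot.read_camera('wrist');cv2.imwrite('pics/w12.png',cv2.resize(im,(768,576),interpolation=cv2.INTER_CUBIC))
rel([.5295,-.2185,.190],.097)"
python3 -m creep '[{"slide":[0,0,0],"angular":[0,0,0],"jaw":0.44},{"slide":[0,0,0],"angular":[0,0,0],"jaw":0.44},{"slide":[0,0,0],"angular":[0,0,0],"jaw":0.44},{"slide":[0,0,0],"angular":[0,0,0],"jaw":0.44},{"slide":[0,0,0],"angular":[0,0,0],"jaw":0.44},{"slide":[0,0,0],"angular":[0,0,0],"jaw":0.44},{"slide":[0,0,0],"angular":[0,0,0],"jaw":0.44},{"slide":[0,0,0],"angular":[0,0,0],"jaw":0.44},{"slide":[0,0,0],"angular":[0,0,0],"jaw":0.44}]' 7
python3 -c "
from cl import *
im=bot.read_camera('wrist');cv2.imwrite('pics/w13.png',cv2.resize(im,(768,576),interpolation=cv2.INTER_CUBIC))
rel([.5295,-.2185,.190],.097)
a=cv2.imread('pics/w12.png');b=cv2.imread('pics/w13.png');cv2.imwrite('pics/w1213.png',np.vstack([a[190:480],b[190:480]]))"
```

```text
t: 14.55
position: [0.5286, -0.2197, 0.1888]
tool_rot: [3.141, 0.0, 0.097]
contact_force: [-0.6, -0.3, -0.8]
finger_gap: 0.751
t 14.6 pos [ 0.5287 -0.2195  0.1889] rot [ 3.1407e+00 -1.0000e-04  9.6600e-02] gap 0.746 F [-0.17  0.1  -0.22]
slide [ 0.9 -0.9 -1.1] ang [ 0.05 -0.01 -0.02]
t: 15.35
position: [0.5288, -0.2187, 0.1889]
tool_rot: [-3.141, -0.001, 0.097]
contact_force: [-0.5, 4.2, 5.9]
finger_gap: 0.281
t 15.4 pos [ 0.5288 -0.2187  0.1889] rot [-3.1411e+00 -5.0000e-04  9.7300e-02] gap 0.279 F [0.06 4.39 4.04]
slide [ 0.7 -0.1 -1.1] ang [-0.03 -0.03  0.02]
```

View pics/w1213.png

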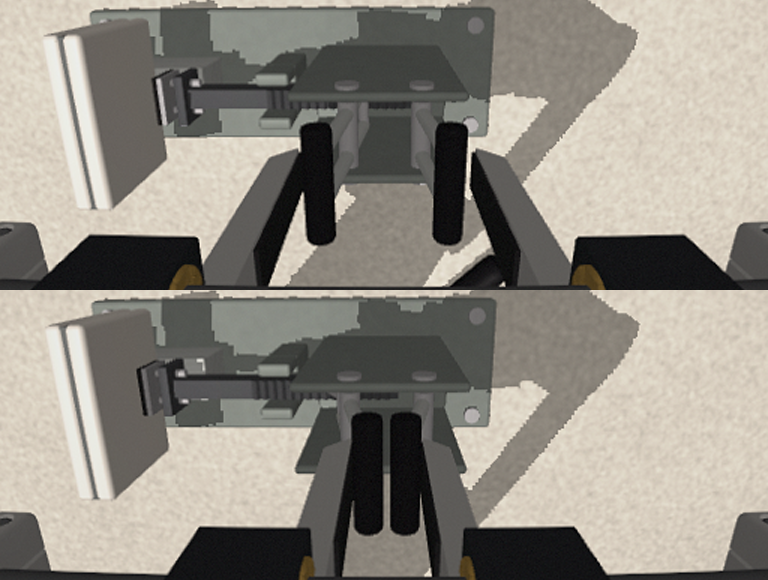

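```bash
python3 - <<'E'
from cl import *
m=dict(np.load('w10.npz'));print('w10');q(m,[(173,265),(191,264),(207,262)],.080)
m=dict(np.load('w11.npz'));print('w11, w13 px');q(m,[(157,264),(175,262),(191,260)],.080);q(m,[(138,272-100+190),(158,270),(173,270)],.080)
E
python3 - <<'E'
import cv2,numpy as np
o=[cv2.resize(cv2.imread(f'pics/w{i}.png')[230:340,30:250],(790,395))[:, :] for i in (11,13)]
cv2.imwrite('pics/c1113.png',cv2.resize(np.vstack(o),(590,590)))
E
```

```text
w10
(173, 265) [ 19.1 129.2]
(191, 264) [ 19.7 117.8]
(207, 262) [ 20.9 107.7]
w11, w13 px
(157, 264) [ 18.9 139.1]
(175, 262) [ 20.1 127.8]
(191, 260) [ 21.3 117.7]
(138, 362) [-46.4 161.4]
(158, 270) [ 15.1 139. ]
(173, 270) [ 15.1 129.6]
```

View pics/c1113.png

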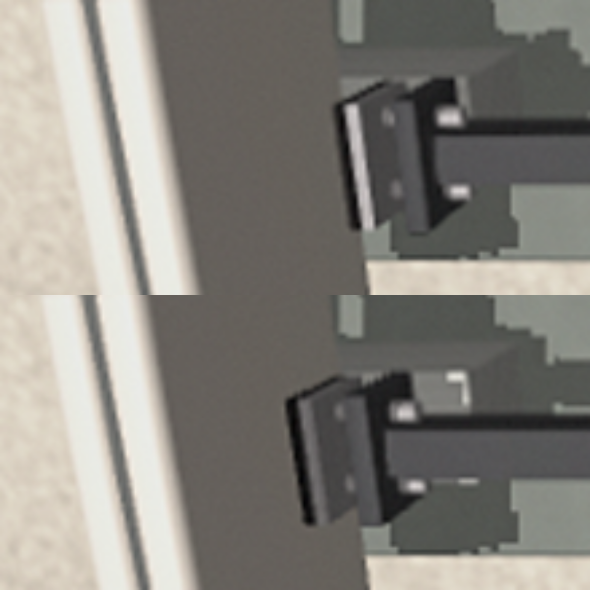

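```bash
python3 -m creep '[{"slide":[0,0,0],"angular":[0,0,0],"jaw":-0.5},{"slide":[0,0,0],"angular":[0,0,0],"jaw":-0.5},{"slide":[0,0,0],"angular":[0,0,0],"jaw":-0.5},{"slide":[0,-1,0],"angular":[0,0,0],"jaw":-0.5},{"slide":[0,-1,0],"angular":[0,0,0],"jaw":-0.5},{"slide":[0,-1,0],"angular":[0,0,0],"jaw":-0.5},{"slide":[0,-1,0],"angular":[0,0,0],"jaw":-0.5},{"slide":[0,-1,0],"angular":[0,0,0],"jaw":-0.5},{"slide":[0,-1,0],"angular":[0,0,0],"jaw":-0.5}]' 7
python3 -m creep '[{"slide":[0,0,0],"angular":[0,0,0],"jaw":-0.3},{"slide":[0,0,0],"angular":[0,0,0],"jaw":-0.2},{"slide":[0,0,0],"angular":[0,0,0],"jaw":-0.12},{"slide":[0,0,0],"angular":[0,0,0],"jaw":-0.04},{"slide":[0,0,0],"angular":[0,0,0],"jaw":0.04},{"slide":[0,0,0],"angular":[0,0,0],"jaw":0.12},{"slide":[0,0,0],"angular":[0,0,0],"jaw":0.2},{"slide":[0,0,0],"angular":[0,0,0],"jaw":0.28},{"slide":[0,0,0],"angular":[0,0,0],"jaw":0.34},{"slide":[0,0,0],"angular":[0,0,0],"jaw":0.34}]' 7
python3 -c "
from cl import *
im=bot.read_camera('wrist');cv2.imwrite('pics/w14.png',cv2.resize(im,(768,576),interpolation=cv2.INTER_CUBIC))
rel([.5295,-.2185,.190],.097)"
```

```text
t: 16.15
position: [0.5285, -0.2185, 0.1888]
tool_rot: [3.141, 0.0, 0.097]
contact_force: [-0.3, 1.2, 0.4]
finger_gap: 0.746
t: 16.98
position: [0.529, -0.2184, 0.1891]
tool_rot: [3.14, -0.001, 0.097]
contact_force: [0.5, -2.7, 4.3]
finger_gap: 0.332
t 17.03 pos [ 0.529  -0.2184  0.189 ] rot [ 3.1405e+00 -1.2000e-03  9.6900e-02] gap 0.332 F [ 0.74 -1.21  4.18]
slide [ 0.5  0.1 -1. ] ang [ 0.06 -0.07 -0.  ]
```

View pics/w14.png

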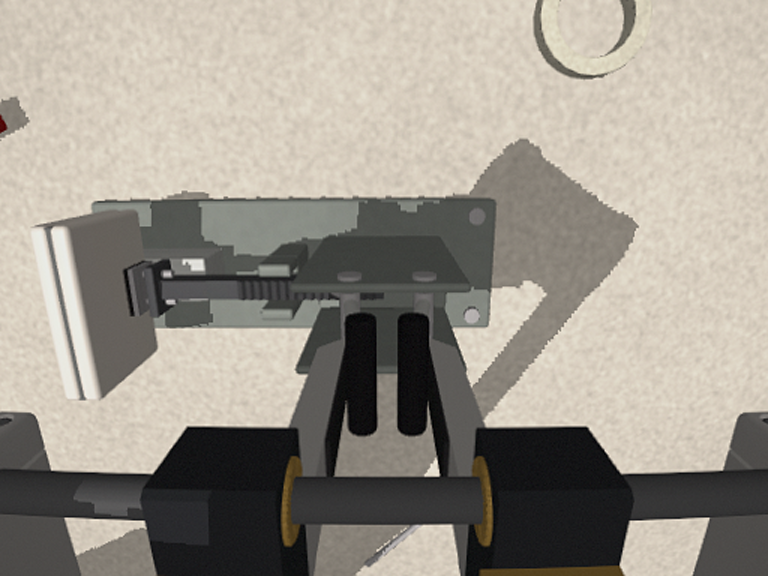

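```bash
python3 -m creep '[{"slide":[0,0,0],"angular":[0,0,0],"jaw":0.4},{"slide":[0,0,0],"angular":[0,0,0],"jaw":0.44},{"slide":[0,0,0],"angular":[0,0,0],"jaw":0.44},{"slide":[0,0,0],"angular":[0,0,0],"jaw":0.44}]' 7
python3 -m creep '[{"slide":[0,0,0],"angular":[0,0,0],"jaw":-0.5},{"slide":[0,0,0],"angular":[0,0,0],"jaw":-0.5},{"slide":[0,0,0],"angular":[0,0,0],"jaw":-0.5},{"slide":[0,0,0],"angular":[0,0,0],"jaw":-0.5},{"slide":[0,0,0],"angular":[0,0,0],"jaw":-0.5},{"slide":[0,0,0],"angular":[0,0,0],"jaw":-0.5},{"slide":[0,0,0],"angular":[0,0,0],"jaw":-0.5},{"slide":[0,0,0],"angular":[0,0,0],"jaw":-0.5},{"slide":[0,0,0],"angular":[0,0,0],"jaw":-0.5}]' 7
python3 -c "
from cl import *
im=bot.read_camera('wrist');cv2.imwrite('pics/w15.png',cv2.resize(im,(768,576),interpolation=cv2.INTER_CUBIC))"
python3 -m creep '[{"slide":[0,0,0],"angular":[0,0,0],"jaw":-0.3},{"slide":[0,0,0],"angular":[0,0,0],"jaw":-0.2},{"slide":[0,0,0],"angular":[0,0,0],"jaw":-0.12},{"slide":[0,0,0],"angular":[0,0,0],"jaw":-0.04},{"slide":[0,0,0],"angular":[0,0,0],"jaw":0},{"slide":[0,0,0],"angular":[0,0,0],"jaw":0.04},{"slide":[0,0,0],"angular":[0,0,0],"jaw":0.08},{"slide":[0,0,0],"angular":[0,0,0],"jaw":0.08}]' 7
python3 -c "
from cl import *
im=bot.read_camera('wrist');cv2.imwrite('pics/w16.png',cv2.resize(im,(768,576),interpolation=cv2.INTER_CUBIC))
rel([.5295,-.2185,.190],.097)
o=[cv2.resize(cv2.imread(f'pics/w{i}.png')[200:420,0:450],(600,293)) for i in (15,16)]
cv2.imwrite('pics/c16.png',np.vstack(o))"
```

```text
t: 17.37
position: [0.5289, -0.2184, 0.1886]
tool_rot: [3.141, -0.001, 0.097]
contact_force: [0.8, -3.8, 3.7]
finger_gap: 0.281
t: 18.12
position: [0.5284, -0.2175, 0.1885]
tool_rot: [-3.141, 0.001, 0.097]
contact_force: [-0.5, -0.2, 0.4]
finger_gap: 0.751
t: 18.83
position: [0.5287, -0.2185, 0.19]
tool_rot: [3.14, -0.001, 0.097]
contact_force: [-2.1, -0.3, 5.5]
finger_gap: 0.462
t 18.88 pos [ 0.5287 -0.2185  0.19  ] rot [ 3.1401e+00 -1.1000e-03  9.6800e-02] gap 0.46 F [-2.29 -0.35  5.88]
slide [0.8 0.1 0. ] ang [ 0.08 -0.06 -0.01]
```

View pics/c16.png

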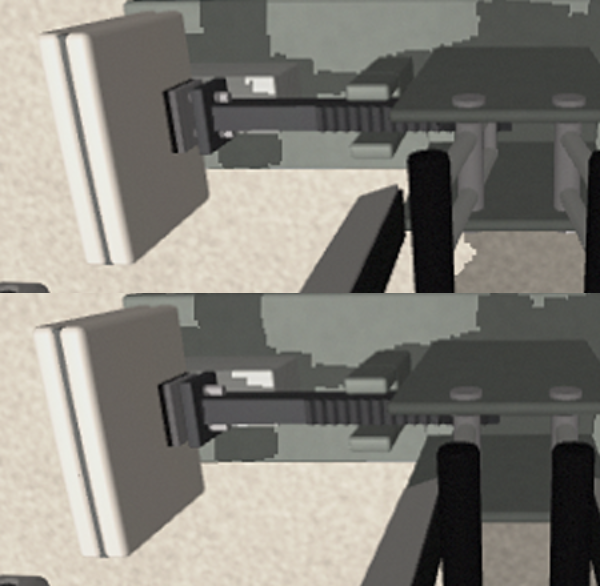

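```bash
python3 -m creep '[{"slide":[0,0,0],"angular":[0,0,0],"jaw":0.12},{"slide":[0,0,0],"angular":[0,0,0],"jaw":0.14},{"slide":[0,0,0],"angular":[0,0,0],"jaw":0.16},{"slide":[0,0,0],"angular":[0,0,0],"jaw":0.18},{"slide":[0,0,0],"angular":[0,0,0],"jaw":0.2},{"slide":[0,0,0],"angular":[0,0,0],"jaw":0.2},{"slide":[0,0,0],"angular":[0,0,0],"jaw":0.2}]' 7
python3 -c "
from cl import *
im=bot.read_camera('wrist');cv2.imwrite('pics/w17.png',cv2.resize(im,(768,576),interpolation=cv2.INTER_CUBIC))
rel([.5295,-.2185,.190],.097)
o=[cv2.resize(cv2.imread(f'pics/w{i}.png')[220:340,20:220],(492,295)) for i in (15,17)]
cv2.imwrite('pics/c17.png',np.vstack(o))"
```

```text
t: 19.47
position: [0.5287, -0.2185, 0.1902]
tool_rot: [3.14, -0.001, 0.097]
contact_force: [-1.5, -1.2, 6.1]
finger_gap: 0.4
t 19.52 pos [ 0.5287 -0.2185  0.1901] rot [ 3.1401e+00 -1.2000e-03  9.6700e-02] gap 0.402 F [-2.25 -1.67  5.39]
slide [0.8 0.1 0.1] ang [ 0.09 -0.07 -0.02]
```

View pics/c17.png

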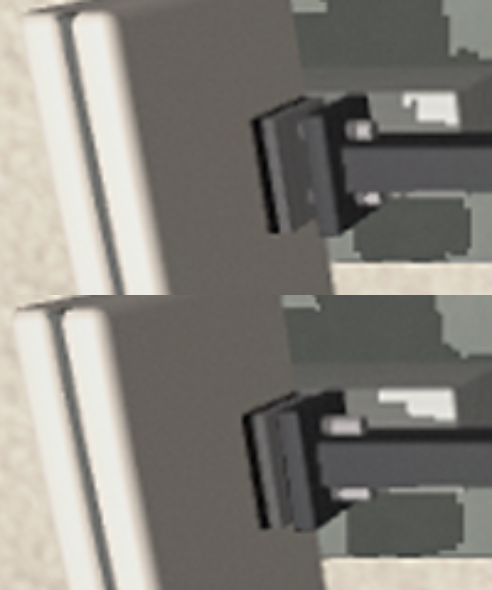

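```bash
python3 -m creep '[{"slide":[0,0,0],"angular":[0,0,0],"jaw":0.22},{"slide":[0,0,0],"angular":[0,0,0],"jaw":0.24},{"slide":[0,0,0],"angular":[0,0,0],"jaw":0.26},{"slide":[0,0,0],"angular":[0,0,0],"jaw":0.26},{"slide":[0,0,0],"angular":[0,0,0],"jaw":0.26},{"slide":[0,0,0],"angular":[0,0,0],"jaw":0.26}]' 7
python3 -c "
from cl import *
im=bot.read_camera('wrist');cv2.imwrite('pics/w18.png',cv2.resize(im,(768,576),interpolation=cv2.INTER_CUBIC))
rel([.5295,-.2185,.190],.097)
o=[cv2.resize(cv2.imread(f'pics/w{i}.png')[220:340,20:220],(492,295)) for i in (15,18)]
cv2.imwrite('pics/c18.png',np.vstack(o))
im=bot.read_camera('scene');cv2.imwrite('pics/s18.png',cv2.resize(im[130:290,150:350],(750,600),interpolation=cv2.INTER_CUBIC))"
```

```text
t: 20.02
position: [0.5287, -0.2185, 0.1902]
tool_rot: [3.14, -0.001, 0.097]
contact_force: [-1.9, -0.2, 5.7]
finger_gap: 0.371
t 20.07 pos [ 0.5287 -0.2185  0.1902] rot [ 3.14e+00 -1.20e-03  9.67e-02] gap 0.373 F [-1.1  -1.2   5.31]
slide [0.8 0.1 0.2] ang [ 0.09 -0.07 -0.02]
```

View pics/c18.png

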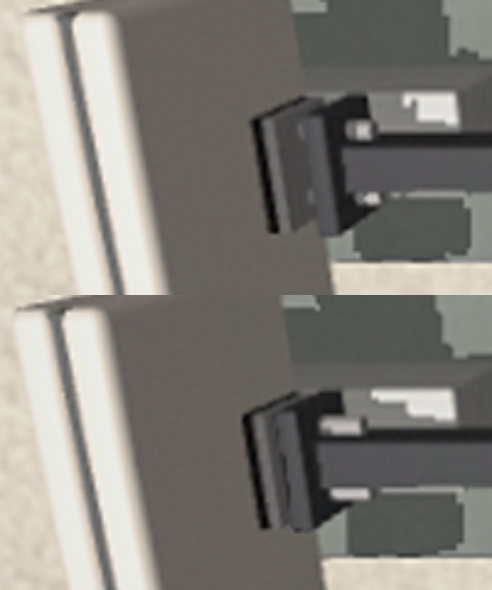

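View pics/s18.png

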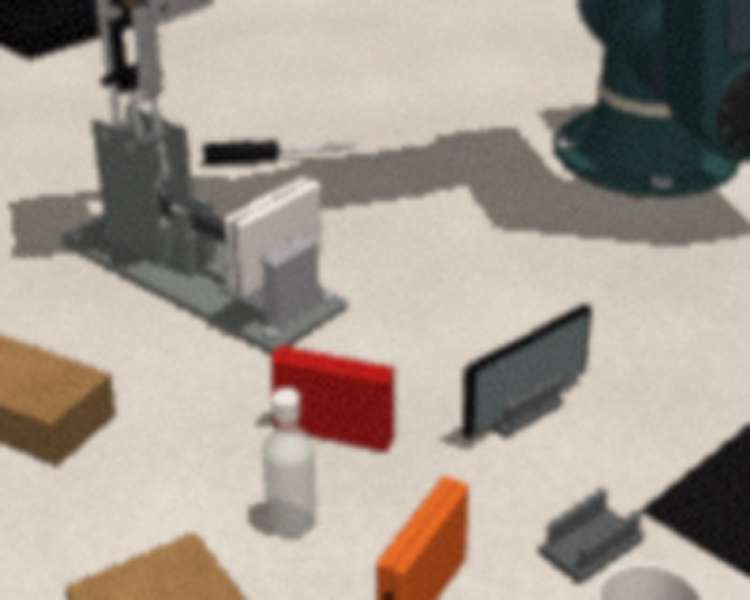

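View pics/w18.png

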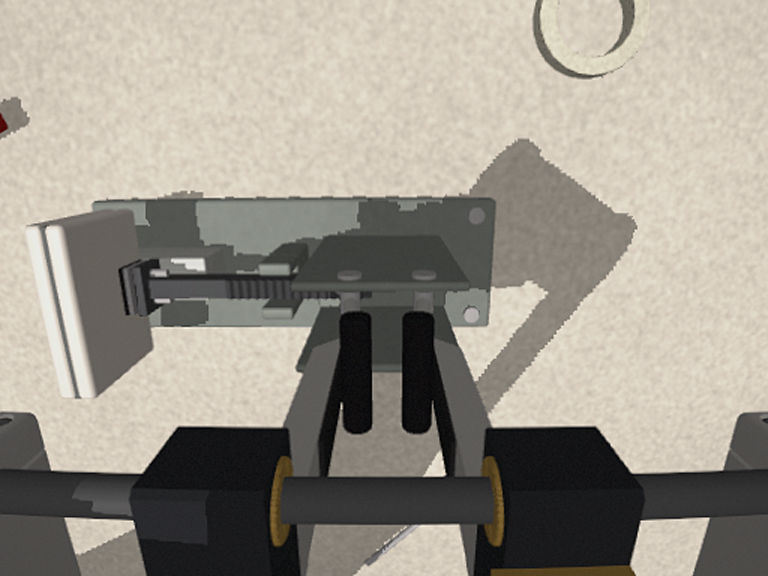

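```bash
python3 - <<'E'
from cl import *
m=bot.camera_model('wrist'); bot.read_camera('wrist')
k=2.46
for n,oy,pts in [('w15 pad,head (free)',0,[(251,118),(305,113)]),('w18',295,[(243,413),(273,410)])]:
    print(n); q(m,[(20+u/k,220+(v-oy)/k) for u,v in pts],.080)
o=bot.get_obs(); print(o['finger_gap'],o['contact_force'],o['t'])
E
```

```text
w15 pad,head (free)
(122.03252032520325, 267.9674796747968) [ 16.2 162. ]
(143.9837398373984, 265.9349593495935) [ 17.4 147.9]
w18
(118.78048780487805, 267.9674796747968) [ 16.2 164.1]
(130.97560975609758, 266.7479674796748) [ 16.9 156.2]
0.3740358112422853 [-2.49404409 -1.34387904  6.04940041] 20.1667
```

```bash
python3 -c "
from rig import bot
print(bot.sign_off())"
```

```text
the job is handed in; nothing more can be done
None
```

I placed the white power bank upright across the clamp's rest and let it go. I then fed the jaw with four lever strokes and handed in at about t = 20 s with the levers still squeezed. The sign-off gives no verdict, so I don't know how it was judged.

- **Right object:** I took the white bank with the grey seam at top-camera pixel (185, 203). The orange, red and yellow look-alikes were left alone.
- **Placement:** measured in the wrist picture after release, the bank was at clamp x ≈ +3 mm, y ≈ 164 mm and square to the clamp. I did not measure x or squareness again after the jaw pushed it. In the later pictures it still looks upright and square.
- **Pad:** I put it at about 6 mm in, from how far the jaw head has closed on the pad compared with when it was free. A second estimate, from lever travel, gave 5.8 mm. That should be about 12 N, but I had no direct reading of the pad or anvil force.
- **Contact with the anvil:** the pad face measures at clamp y ≈ 164 mm, against 165 mm expected with the bank flat on the anvil.
- **Grip:** the fingers hold the levers at an opening of 0.374, with a 7 N grip limit. The force on the tool was steady at about 6 N.
- **Other things:** in the last scene and wrist pictures the bystanders in view look unmoved. The mouse and most of the cup were outside the crop I viewed.

The jaw was not fully back at the start. It was already about 17 mm forward, so fewer strokes were needed. No check failed.

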